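# Open the double-latched lid of the bean grinder

### The job

Open the bean grinder for cleaning: draw its bolt clear of the lid, raise the lid a little by its front bar until the hidden safety catch stops it, feel for the catch's tab under the bar, push it aside gently and, while it is held aside, swing the lid up to about 60 degrees. Leave the lid standing open by itself, do not force the catch, and leave the jar, bowl and brush alone.

Things in the scene. Friction and masses are not known exactly. Their poses are not given: they have to be found in the camera images.
- machine: Fixed grinder: green housing, deck 100 mm above the table, motor lying on its rear. Origin on the table on the lid's mid-line; the housing spans x -115 to +200, y -215 to +240 mm. Axes: x from the front (lid's bar) to the rear (lid's hinge), y to the left seen from the front, z up. 'Left', 'right' and x, y in all these notes are along these axes.
- bolt_knob (a point): Centre, half-way up, of the bolt's upright round steel knob on the left deck: 18 mm diameter, from 120 to 165 mm above the table. It stands on a flat bar 20 mm wide (top at 120 mm) that runs along y through two guides 24 mm high (nearest 16 mm right of the locked knob's centre); the bar's end reaches 30 mm over the lid. Slide it left (+y) to release: about 4 N, stays where left.
- bolt (a joint): Travel of the bolt in m: 0 to 0.006 at the start (locked), clear of the lid beyond 0.033, end stop 0.045.
- lid_bar (a point): Middle of the lid's grip bar: straight round steel bar along y, 14 mm diameter, free over 114 mm to each side, a bracket at each end. Centre 104 mm above the table with the lid shut. 38 mm clear between bar and lid edge for a finger; free air before and below it but for the catch's tab. Take it from above, a finger on either side. The bar can turn in the grip as the lid swings.
- lid_hinge (a point): Middle of the lid's hinge line, which runs along y at the lid's rear edge; 255 mm behind the bar and at the bar's height when shut.
- lid (a joint): Lid angle in rad: 0 shut, about 0.037 (bar raised 9 to 10 mm) when stopped by the hidden catch, end stop 1.5. Stiff hinge: the lid (about 0.7 kg) stays wherever it is let go; lifting at the bar takes about 8 N. Bar height above hinge = 0.255 sin(angle) m.
- catch_box: Fixed base of the hidden catch, inside the machine's front; same origin and axes as the machine. The catch is a dark steel lever whose upright tab stands under the bar: 44 mm in x, centred below the closed bar, 8 mm thick in y, from 45 to 93 mm above the table. While the lid is fully down a rib blocks the catch. It must never take more than 40 N in all, from fingers and lid.
- catch_search (a point): Fixed point in the middle of the tab's possible range, 93 mm above the table. The tab's middle is up to 33 mm left or right of it, unknown: slide fingertips, lower than 88 mm above the table, left from the bar's right end until they meet it. Push it left: spring, 3 N rising to 6 N; the lid is free after 11 mm, firm stop at 16 mm. It springs back: raise the lid 10 mm more while holding it.
- bean_jar_mid (a point): Bystander: glass jar 48 mm diameter, 85 mm tall, on the right deck; this is its centre.
- bowl_mid (a point): Bystander: steel bowl 130 mm across, 55 mm high, on the table to the right; this is its centre.
- brush_grip (a point): Bystander: brush with a wooden handle, lying on the table at the left; this is a point on its handle.

How it is judged:
On the way, in this order (a step that is already met when the one before it is completed fails the run):
1. the bolt is drawn clear of the lid, the lid still down (value of joint bolt above 0.033 m and value of joint lid below 0.02 rad), for 0.1 s.
2. the lid is raised a little, up to the hidden catch (value of joint lid between 0.025 and 0.08 rad), for 0.3 s.
At the end, for the whole second after the job is handed in: The lid stands open by itself between 0.85 and 1.3 rad (about 49 to 74 degrees), at rest; the bolt is still drawn by more than 33 mm (value of joint lid between 0.85 and 1.3 rad and velocity of joint lid between -0.03 and 0.03 rad/s and value of joint bolt above 0.033 m); the robot touches nothing.
It fails at once if the hidden catch is loaded with more than 40 N in all (contact force between catch_box and anything else above 40 N).
It fails at once if the jar, bowl or brush is moved by more than 15 mm (distance of any of bean_jar_mid, bowl_mid, brush_grip from where it was at the start of the episode above 0.015 m).
It also fails if it takes over 70 s, if anything falls off the work surface, if the arm or the gripper's body presses on something with over 40 N, if the wrist force passes 120 N, or if a joint passes its speed limit or range.

### The arm

A 7-joint arm with a two-finger parallel gripper is mounted at the origin on the work surface. World frame = base frame: x ahead of the robot, y to its left, z up, the work surface at z = 0. Lengths are in m, angles in rad, forces in N, time in s.
With the tool pointing down it reaches from about 0.4 to 0.875 m from the base axis. Payload 19.3 kg.
Tool frame: the origin (TCP) lies at the very end of the fingers, on their centre line; the grasp point (between the pads) lies 19 mm behind it; z points along the fingers, y is the direction in which the jaws open and shut (so a half turn about z gives the same grasp; the last joint's range is limited). The gripper opens to 85 mm and grips with 20 to 120 N. Pads are 22 mm wide; open, the fingers measure 114 mm over their backs; the gripper's body (76 mm by 85 mm) begins 54 mm behind the grasp point. The pads swing forward as they close: fully open they stand 13 mm farther back than shut.
Start: joints at [1.076, 0.521, -0.036, 1.599, 0.021, 1.021, -0.113], TCP at [0.258, -0.569, 0.231] pointing down, gripper open.
Joint ranges: [-2.91, 2.91], [-0.3, 2.13], [-1.5, 1.42], [0.17, 2.43], [-1.26, 4.41], [0.16, 1.93], [-2.52, 2.52]. Speed limits (rad/s): [1.89, 1.89, 2.39, 2.39, 3.01, 3.01, 3.01].

### API

Orientations are given as [roll, pitch, yaw] about the fixed x, y, z axes, in that order (R = Rz(yaw) Ry(pitch) Rx(roll)).
In Python, from workcell import bot gives the robot as it stands. The module is installed in compiled form; this text tells all that it offers.
- The arm moves only by the shell command python3 -m inch 'ROWS' [FORCE]. ROWS is JSON, a list of rows, each an object of numbers: "dx", "dy", "dz": the shift along the tool's x, y, z in mm; "rx", "ry", "rz": the turn, a rotation vector about the tool's x, y, z in rad; "hand": the closure, from -1 (fully open) to 1 (shut), so that 0 is half open. In form: [{"dx": .., "dy": .., "dz": .., "rx": .., "ry": .., "rz": .., "hand": ..}, ...]. A call has 1 to 10 rows; each row shifts and turns the commanded pose from where the row before left it, along the tool's axes as they then stand; what a row does not reach is not made up. A row lasts 1/10 s, in which the tool goes at most 50 mm and 8.59 degrees, less where a joint would pass 70% of its speed; a pose out of reach is approached as far as the arm can. A call with a gripper value outside its range is refused whole. The fingers move at their own pace and stop on an object; FORCE is the grip in N (left out, the last holds). Time passes only in rows, so rows that do not move let the fingers close. It gives the time, the measured TCP pose, the force and the opening at its end, in the units of the state.
- bot.observe(): the state, without advancing time (a new reading comes with each control period).
- bot.grab_frame(name): name is "scene" or "top" or "wrist"; returns (picture, depth): 480x640x3 uint8, red, green, blue; 480x640 float32, m along the optical axis (not along the pixel's ray), 0 where there is no reading.
- bot.get_calibration(name): a dict with "vertical_fov" (degrees; the focal length in pixels is half the picture's height over the tangent of half this angle, whatever the lens; pixels are square), "cx", "cy" (the principal point, pixels), "origin" and "orientation" of the camera in the world. Camera axes: x right, y down, z forward; pixel columns grow to the right and rows downward; lengths in m; the calibration is good to about 2 mm. A picture is of the moment at which its call begins: read the wrist's pose just before it. get_calibration takes no time and is no camera call; for the wrist camera it gives the pose at the moment of the call.
- bot.job_done(): hands the job in, once; it reports no verdict.
Trained networks look in the newest picture that a camera, given by its name, has taken for a name from the list of things; names that differ only in an ending like _2 or _b are one class to them, and where a whole thing is asked for, a point or a joint stands for the part that bears it (a point fixed in the world has none). Each returns a list of dicts, best first, with "score" (0 to 1); they miss things now and then, are a little off and sometimes report something else, mostly with a low value. They report only what shows in the picture. A call takes as long as a camera call.
- bot.trace(camera, target): "region" (480x640 bool, what is visible of it) and "box" ([left, top, right, bottom] in pixels, round what is visible of it).
- bot.tip_of(camera, target): "centre" ([row, column] in pixels: a listed point, or the origin of a listed thing).
The state is a dict: "clock": time; "qpos": joint angles; "qd": joint speeds; "joint_efforts": joint torques, N m; "position": TCP position; "tool_rot": TCP orientation; "force": force on the tool from outside, world axes, zero at the start; "moment": the same for the moment, N m; "grip_width": finger opening in m.
Only numpy, scipy, OpenCV 4.12 (cv2) and the standard library are available. Lean on these libraries where they do the work, as an engineer would, in place of code of your own. Each camera call takes 0.05 s, during which the arm holds its last target.

## Working session

There is one attempt and no reset: what is moved stays moved. The work goes in short steps, Python scripts to look and compute and a shell command to move; the robot and the scene stay as the last step left them, time stands still between calls to the robot, and variables do not carry over. Pictures are saved under pics/ and viewed, and the job is handed in when it is done.

```bash
mkdir -p pics
cat > h.py <<'E'
import numpy as np, cv2
from workcell import bot
from scipy.spatial.transform import Rotation as R
def cal(n):
    c=bot.get_calibration(n); return c
def pose(c):
    o=np.array(c["origin"]); q=np.array(c["orientation"])
    M=q if q.shape==(3,3) else R.from_euler('xyz',q).as_matrix() if q.size==3 else R.from_quat(q).as_matrix()
    return o,M
def px2w(c,r,col,d):
    f=240/np.tan(np.radians(c["vertical_fov"])/2)
    o,M=pose(c)
    return o+M@np.array([(col-c["cx"])/f*d,(r-c["cy"])/f*d,d])
def px2z(c,r,col,z):
    f=240/np.tan(np.radians(c["vertical_fov"])/2)
    o,M=pose(c); v=M@np.array([(col-c["cx"])/f,(r-c["cy"])/f,1]); return o+v*(z-o[2])/v[2]
def save(n,img): cv2.imwrite("pics/"+n+".png",img[:,:,::-1])
E
python3 - <<'E'
from h import *
np.set_printoptions(precision=4,suppress=True)
for n in("scene","top"):
    p,d=bot.grab_frame(n);save(n+"0",p);c=cal(n);print(n,c)
    np.savez("pics/"+n+"0.npz",p=p,d=d)
    for t in("bolt_knob","lid_bar","lid_hinge","machine","catch_search","bean_jar_mid","bowl_mid","brush_grip"):
        for h in bot.tip_of(n,t)[:2]:
            r,cc=h["centre"];dd=d[int(round(r)),int(round(cc))]
            print(t,round(h["score"],2),np.round([r,cc],1),px2w(c,r,cc,dd))
print(bot.observe())
E
```

```text
scene {'vertical_fov': 53.844598023901526, 'cx': 316.2699901725939, 'cy': 235.20245885829283, 'origin': array([1.3099, 0.2456, 0.8317]), 'orientation': array([-2.2903,  0.0012,  1.9735])}
bolt_knob 0.61 [275.1 444.8] [0.614  0.2237 0.1583]
lid_bar 0.62 [230.8 397.6] [0.4651 0.0914 0.1112]
lid_bar 0.44 [303.1 356.3] [0.7741 0.0939 0.1871]
machine 0.96 [303.1 356.1] [0.7742 0.0935 0.1871]
catch_search 0.66 [234.5 393.9] [ 0.3532  0.0626 -0.0001]
bean_jar_mid 0.63 [240.9 280.6] [ 0.6458 -0.1214  0.1542]
bowl_mid 0.94 [208.1 214.3] [ 0.4503 -0.4357  0.0073]
brush_grip 0.69 [256.1 467.4] [0.3824 0.2574 0.0186]
top {'vertical_fov': 54.17752598607871, 'cx': 314.935238321407, 'cy': 236.3865255263981, 'origin': array([ 0.5039, -0.0792,  1.1142]), 'orientation': array([-3.0567,  0.01  , -1.5439])}
bolt_knob 0.82 [223.5 175.3] [0.6035 0.2186 0.1637]
bolt_knob 0.38 [218.5 346.7] [ 0.6205 -0.1303  0.1816]
lid_bar 0.62 [298.3 241.9] [0.4526 0.0858 0.105 ]
machine 0.62 [224.7 272. ] [0.6119 0.0264 0.1094]
catch_search 0.61 [296.6 248.3] [0.4568 0.0715 0.1096]
bean_jar_mid 0.9 [214.5 350. ] [ 0.6287 -0.1367  0.1816]
bowl_mid 0.64 [294.4 467. ] [ 0.4709 -0.4255  0.0035]
brush_grip 0.7 [323.6 173.7] [0.3855 0.2563 0.0163]
{'clock': 0.9, 'qpos': array([ 1.0758,  0.5214, -0.0363,  1.5995,  0.0212,  1.0211, -0.1128]), 'qd': array([ 0.0004, -0.0005,  0.0019,  0.0007, -0.001 ,  0.0002,  0.0012]), 'joint_efforts': array([  0.0022, -92.6824,   1.9792, -37.0253,   0.0181,   0.0019,
         0.0001]), 'position': array([ 0.2576, -0.5695,  0.2313]), 'tool_rot': array([ 3.1416, -0.    ,  0.4248]), 'force': array([-0.2746,  0.7143,  0.1762]), 'moment': array([-0.0437,  0.0144, -0.0661]), 'grip_width': 0.08549103703386947}
```

View pics/scene0.png

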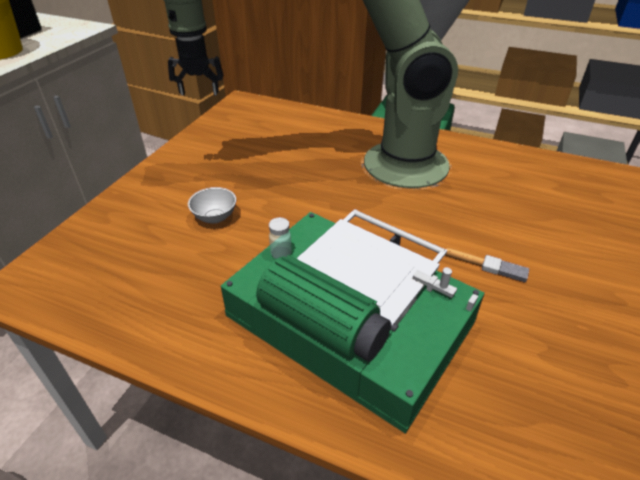

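View pics/top0.png

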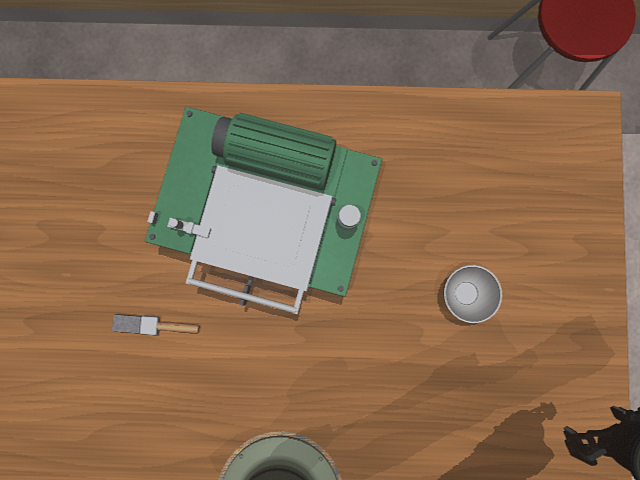

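The top view shows the machine turned about 15°. The bar runs from about (188,281) to (300,311), the knob is near (175,223), and a dark piece under the bar near (247,290) is probably the tab. I'll zoom in and fit positions.

Run:
```python
from h import *
z=np.load("pics/top0.npz");p,d=z["p"],z["d"]
save("top0z",cv2.resize(p[190:330,140:330],None,fx=4,fy=4,interpolation=cv2.INTER_CUBIC))
z=np.load("pics/scene0.npz");p=z["p"]
save("sc0z",cv2.resize(p[190:320,300:500],None,fx=4,fy=4,interpolation=cv2.INTER_CUBIC))
```

```text
(no output)
```

View pics/top0z.png

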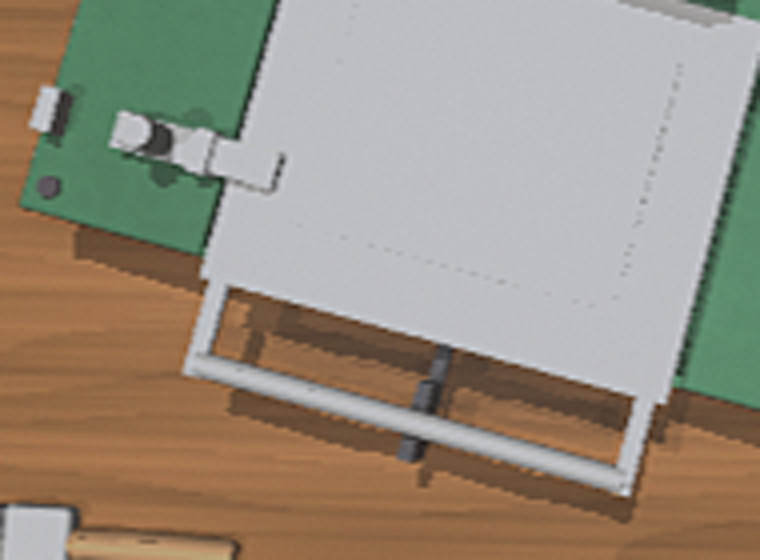

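View pics/sc0z.png

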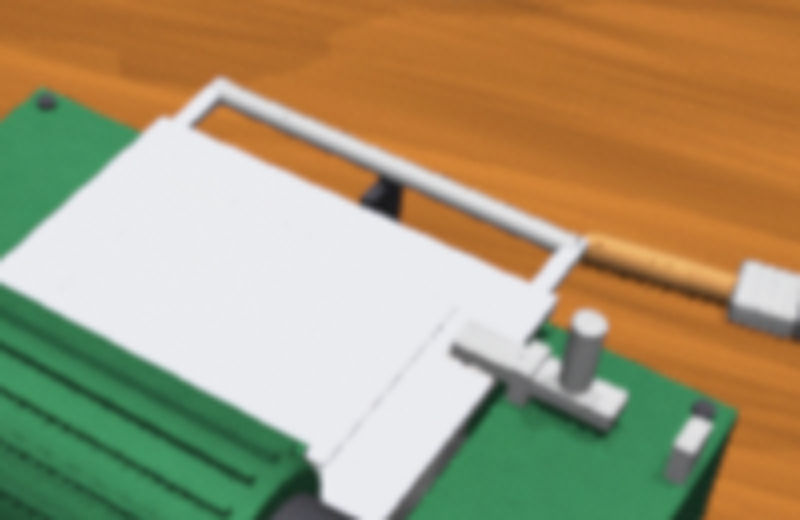

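Run:
```python
from h import *
np.set_printoptions(precision=4,suppress=True)
z=np.load("pics/top0.npz");d=z["d"];c=cal("top")
u=lambda x,y:(190+y/4,140+x/4)
L=px2z(c,*u(197,361),.104);Rr=px2z(c,*u(625,482),.104)
e=L-Rr;print("bar",L,Rr,np.linalg.norm(e),"yaw",np.degrees(np.arctan2(-e[0],e[1])),"mid",(L+Rr)/2)
# depth-based bar pts
for t in np.linspace(.1,.9,9):
    x=197+t*428;y=361+t*121;r,cc=u(x,y);print(px2w(c,r,cc,d[int(round(r)),int(round(cc))]))
print("knob top",px2z(c,*u(132,130),.165))
for x,y in((120,128),(132,130),(140,132)):
    r,cc=u(x,y);print(px2w(c,r,cc,d[int(round(r)),int(round(cc))]))
print("tab front",px2z(c,*u(411,455),.093),"tab at rear",px2z(c,*u(428,385),.093))
# lid corners: left front (203,278) right front(668,403)
a=px2z(c,*u(203,278),.11);b=px2z(c,*u(668,403),.11);print("lid front",a,b,np.degrees(np.arctan2(-(a-b)[0],(a-b)[1])))
z=np.load("pics/scene0.npz");c=cal("scene")
v=lambda x,y:(190+y/4,300+x/4)
print("scene knob top",px2z(c,*v(590,322),.165),"bar",px2z(c,*v(222,85),.104),px2z(c,*v(575,244),.104))
print("tab top scene",px2z(c,*v(390,182),.093))
```

```text
bar [0.4879 0.2008 0.104 ] [ 0.4299 -0.0312  0.104 ] 0.23911185531239668 yaw -14.03958889874288 mid [0.4589 0.0848 0.104 ]
[0.4821 0.1771 0.1053]
[0.4763 0.1534 0.1072]
[0.4706 0.1297 0.1093]
[0.4648 0.1064 0.1106]
[0.459  0.0834 0.11  ]
[0.4532 0.0605 0.1088]
[0.4474 0.0377 0.1069]
[0.4416 0.0146 0.107 ]
[ 0.4361 -0.0086  0.1101]
knob top [0.6053 0.223  0.165 ]
[0.6065 0.2303 0.1616]
[0.6056 0.2239 0.162 ]
[0.6044 0.219  0.1644]
tab front [0.4403 0.0854 0.093 ] tab at rear [0.4782 0.0777 0.093 ]
lid front [0.5323 0.1981 0.11  ] [ 0.4726 -0.0531  0.11  ] -13.390609394818808
scene knob top [0.6063 0.2262 0.165 ] bar [ 0.4253 -0.0265  0.104 ] [0.4838 0.2044 0.104 ]
tab top scene [0.4604 0.092  0.093 ]
```

```bash
python3 -m inch '[{"rz":-0.129,"dz":-3},{"rz":-0.129,"dz":-3},{"rz":-0.129,"dz":-3},{"rz":-0.129,"dz":-3},{"rz":-0.129,"dz":-3},{"rz":-0.129,"dz":-3},{"rz":-0.129,"dz":-3},{"hand":-1}]' 40
cat > go.py <<'E'
from h import *
import sys
np.set_printoptions(precision=4,suppress=True)
t=np.array(eval(sys.argv[1])) if len(sys.argv)>1 else None
s=bot.observe();M=R.from_euler('xyz',s["tool_rot"]).as_matrix()
th=np.radians(-14.0)
X=np.array([np.cos(th),np.sin(th),0]);Y=np.array([-np.sin(th),np.cos(th),0]);Z=np.array([0,0,1.])
W=np.stack([Y,X,-Z],1)
print("t",s["clock"],"pos",s["position"],"F(mach xyz)",np.array([X@s["force"],Y@s["force"],s["force"][2]]),"w",round(s["grip_width"],4),"q",s["qpos"])
print("rotvec to nominal (tool)",R.from_matrix(M.T@W).as_rotvec())
if t is not None: print("tool-frame mm",M.T@(t-s["position"])*1000)
E
python3 go.py '[0.6055,0.2245,0.25]'
```

```text
t 0.9 pos [ 0.2576 -0.5695  0.2313] F(mach xyz) [-0.4392  0.6267  0.1762] w 0.0855 q [ 1.0758  0.5214 -0.0363  1.5995  0.0212  1.0211 -0.1128]
rotvec to nominal (tool) [ 0.     -0.     -0.9017]
tool-frame mm [ 644.19   -580.0422  -18.676 ]schema error: expected keys dx, dy, dz, rx, ry, rz, hand
```

```bash
python3 -m inch '[{"dx":0,"dy":0,"dz":-3,"rx":0,"ry":0,"rz":-0.129,"hand":-1},{"dx":0,"dy":0,"dz":-3,"rx":0,"ry":0,"rz":-0.129,"hand":-1},{"dx":0,"dy":0,"dz":-3,"rx":0,"ry":0,"rz":-0.129,"hand":-1},{"dx":0,"dy":0,"dz":-3,"rx":0,"ry":0,"rz":-0.129,"hand":-1},{"dx":0,"dy":0,"dz":-3,"rx":0,"ry":0,"rz":-0.129,"hand":-1},{"dx":0,"dy":0,"dz":-3,"rx":0,"ry":0,"rz":-0.129,"hand":-1},{"dx":0,"dy":0,"dz":0,"rx":0,"ry":0,"rz":-0.128,"hand":-1}]' 40
python3 go.py '[0.6055,0.2245,0.25]'
```

```text
clock: 1.6
position: [0.2576, -0.5696, 0.2497]
tool_rot: [3.141, 0.0, 1.332]
force: [0.1, 0.1, -0.0]
grip_width: 0.085
t 1.6 pos [ 0.2576 -0.5696  0.2497] F(mach xyz) [ 0.0855  0.17   -0.0405] w 0.085 q [ 1.2211  0.5127 -0.2518  1.5705  0.1395  1.0755  0.6952]
rotvec to nominal (tool) [0.0004 0.0005 0.0055]
tool-frame mm [853.8915 150.1574  -0.6374]
```

```bash
python3 -m inch '[{"dx":42,"dy":7,"dz":0,"rx":0,"ry":0,"rz":0,"hand":-1},{"dx":42,"dy":7,"dz":0,"rx":0,"ry":0,"rz":0,"hand":-1},{"dx":42,"dy":7,"dz":0,"rx":0,"ry":0,"rz":0,"hand":-1},{"dx":42,"dy":7,"dz":0,"rx":0,"ry":0,"rz":0,"hand":-1},{"dx":42,"dy":7,"dz":0,"rx":0,"ry":0,"rz":0,"hand":-1},{"dx":42,"dy":7,"dz":0,"rx":0,"ry":0,"rz":0,"hand":-1},{"dx":42,"dy":7,"dz":0,"rx":0,"ry":0,"rz":0,"hand":-1},{"dx":42,"dy":7,"dz":0,"rx":0,"ry":0,"rz":0,"hand":-1},{"dx":42,"dy":7,"dz":0,"rx":0,"ry":0,"rz":0,"hand":-1},{"dx":42,"dy":7,"dz":0,"rx":0,"ry":0,"rz":0,"hand":-1}]' 
python3 go.py '[0.6055,0.2245,0.25]'
```

```text
clock: 2.6
position: [0.4274, -0.1773, 0.2496]
tool_rot: [3.141, 0.0, 1.327]
force: [1.0, 0.6, -0.5]
grip_width: 0.0855
t 2.6 pos [ 0.4274 -0.1773  0.2496] F(mach xyz) [ 0.8046  0.8189 -0.4677] w 0.0855 q [ 0.6317  0.2643 -0.4397  1.9717  0.1391  0.9339 -0.1218]
rotvec to nominal (tool) [0.0006 0.0002 0.0001]
tool-frame mm [432.9094  75.6365  -0.5007]
```

```bash
python3 -m inch '[{"dx":42,"dy":7,"dz":0,"rx":0,"ry":0,"rz":0,"hand":-1},{"dx":42,"dy":7,"dz":0,"rx":0,"ry":0,"rz":0,"hand":-1},{"dx":42,"dy":7,"dz":0,"rx":0,"ry":0,"rz":0,"hand":-1},{"dx":42,"dy":7,"dz":0,"rx":0,"ry":0,"rz":0,"hand":-1},{"dx":42,"dy":7,"dz":0,"rx":0,"ry":0,"rz":0,"hand":-1},{"dx":42,"dy":7,"dz":0,"rx":0,"ry":0,"rz":0,"hand":-1},{"dx":42,"dy":7,"dz":0,"rx":0,"ry":0,"rz":0,"hand":-1},{"dx":42,"dy":7,"dz":0,"rx":0,"ry":0,"rz":0,"hand":-1},{"dx":20,"dy":7,"dz":0,"rx":0,"ry":0,"rz":0,"hand":-1},{"dx":0,"dy":0,"dz":0,"rx":0,"ry":0,"rz":0,"hand":-1}]' 
python3 go.py '[0.6055,0.2245,0.25]'
```

```text
clock: 3.6
position: [0.5746, 0.1547, 0.2489]
tool_rot: [-3.141, -0.001, 1.33]
force: [-0.3, -0.9, -0.1]
grip_width: 0.0851
t 3.6 pos [0.5746 0.1547 0.2489] F(mach xyz) [-0.0389 -0.9096 -0.1117] w 0.0851 q [ 0.0036  0.4975 -0.5248  1.6432  0.2737  1.0746 -0.8404]
rotvec to nominal (tool) [-0.0006 -0.0015  0.0038]
tool-frame mm [75.185  13.3815 -0.9838]
```

```bash
python3 -m inch '[{"dx":20,"dy":4,"dz":0,"rx":0,"ry":0,"rz":0,"hand":-1},{"dx":20,"dy":4,"dz":0,"rx":0,"ry":0,"rz":0,"hand":-1},{"dx":20,"dy":3,"dz":0,"rx":0,"ry":0,"rz":0.004,"hand":-1},{"dx":15,"dy":2,"dz":0,"rx":0,"ry":0,"rz":0,"hand":-1},{"dx":0,"dy":0,"dz":0,"rx":0,"ry":0,"rz":0,"hand":-1}]'
python3 - <<'E'
from h import *
p,d=bot.grab_frame("wrist");save("w1",p);c=cal("wrist");print(c)
for t in("bolt_knob","lid_bar"):
    for h in bot.tip_of("wrist",t)[:2]: print(t,h,px2z(c,*h["centre"],.1425))
E
python3 go.py '[0.6055,0.2245,0.130]'
```

```text
clock: 4.1
position: [0.6049, 0.2225, 0.2491]
tool_rot: [-3.141, -0.001, 1.324]
force: [-0.2, -0.5, -0.5]
grip_width: 0.0853
{'vertical_fov': 60.98334012207737, 'cx': 328.4745382986598, 'cy': 241.0425971477367, 'origin': array([0.6243028 , 0.29749082, 0.390221  ]), 'orientation': array([ 2.82932945e+00,  2.10178213e-04, -2.48140028e-01])}
bolt_knob {'centre': [240.4, 332.5], 'score': 0.91} [0.60720834 0.21976946 0.1425    ]
lid_bar {'centre': [407.6, 200.4], 'score': 0.77} [0.48163039 0.11828496 0.1425    ]
lid_bar {'centre': [344.9, 384.1], 'score': 0.36} [0.62348363 0.1368565  0.1425    ]
t 4.25 pos [0.6048 0.22   0.2493] F(mach xyz) [ 0.5849 -0.0808 -0.1282] w 0.0855 q [-0.1112  0.5766 -0.5129  1.5077  0.3     1.1365 -0.9305]
rotvec to nominal (tool) [ 0.0001  0.0007 -0.0043]
tool-frame mm [  4.5819  -0.4737 119.2596]
```

View pics/w1.png

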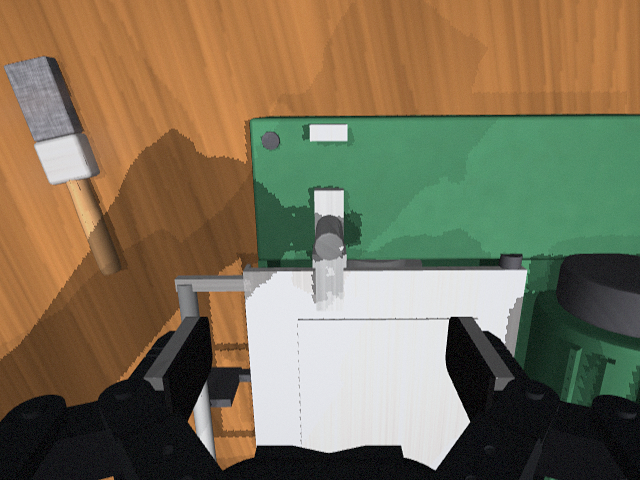

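The wrist view shows the knob at about (330,243), directly between the open fingers' line, and the lid edges square to the picture, so the yaw is right. I'll go down and grip it.

```bash
python3 -m inch '[{"dx":1,"dy":1,"dz":20,"rx":0,"ry":0,"rz":-0.004,"hand":-1},{"dx":0,"dy":0,"dz":25,"rx":0,"ry":0,"rz":0,"hand":-1},{"dx":0,"dy":0,"dz":25,"rx":0,"ry":0,"rz":0,"hand":-1},{"dx":0,"dy":0,"dz":25,"rx":0,"ry":0,"rz":0,"hand":-1},{"dx":0,"dy":0,"dz":24,"rx":0,"ry":0,"rz":0,"hand":-1},{"dx":0,"dy":0,"dz":0,"rx":0,"ry":0,"rz":0,"hand":0},{"dx":0,"dy":0,"dz":0,"rx":0,"ry":0,"rz":0,"hand":1},{"dx":0,"dy":0,"dz":0,"rx":0,"ry":0,"rz":0,"hand":1},{"dx":0,"dy":0,"dz":0,"rx":0,"ry":0,"rz":0,"hand":1},{"dx":0,"dy":0,"dz":0,"rx":0,"ry":0,"rz":0,"hand":1}]' 40
python3 go.py '[0.6055,0.2245,0.130]'
python3 - <<'E'
from h import *
p,d=bot.grab_frame("wrist");save("w2",p)
E
```

```text
clock: 5.25
position: [0.6052, 0.2225, 0.1315]
tool_rot: [-3.14, -0.0, 1.327]
force: [-7.5, -2.3, 18.7]
grip_width: 0.0172
t 5.25 pos [0.6052 0.2225 0.1315] F(mach xyz) [-6.6877 -4.0088 18.7447] w 0.0172 q [-0.1382  0.7022 -0.4736  1.61    0.3772  0.9222 -0.9899]
rotvec to nominal (tool) [-0.0012 -0.0004  0.0007]
tool-frame mm [ 2.0151 -0.1722  1.5286]
```

View pics/w2.png

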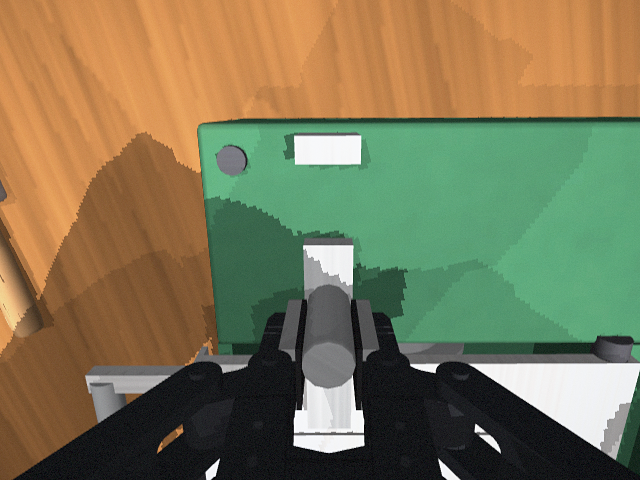

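The knob is centred between the pads at about (328,360), with the opening at 17 mm. Now I'll draw it left.

```bash
python3 -m inch '[{"dx":6,"dy":0,"dz":0,"rx":0,"ry":0,"rz":0,"hand":1},{"dx":8,"dy":0,"dz":0,"rx":0,"ry":0,"rz":0,"hand":1},{"dx":8,"dy":0,"dz":0,"rx":0,"ry":0,"rz":0,"hand":1},{"dx":8,"dy":0,"dz":0,"rx":0,"ry":0,"rz":0,"hand":1},{"dx":8,"dy":0,"dz":0,"rx":0,"ry":0,"rz":0,"hand":1},{"dx":0,"dy":0,"dz":0,"rx":0,"ry":0,"rz":0,"hand":1},{"dx":0,"dy":0,"dz":0,"rx":0,"ry":0,"rz":0,"hand":1}]' 40
python3 go.py '[0.6055,0.2245,0.130]'
python3 - <<'E'
from h import *
p,d=bot.grab_frame("wrist");save("w3",p)
E
```

```text
clock: 6.0
position: [0.6147, 0.2608, 0.1317]
tool_rot: [-3.141, -0.002, 1.328]
force: [-7.5, 6.3, 9.2]
grip_width: 0.0167
t 6.0 pos [0.6147 0.2608 0.1317] F(mach xyz) [-8.7633  4.3126  9.223 ] w 0.0167 q [-0.1956  0.7337 -0.4703  1.5444  0.3787  0.9537 -1.025 ]
rotvec to nominal (tool) [-0.0004 -0.0024  0.0018]
tool-frame mm [-37.431   -0.1746   1.568 ]
```

View pics/w3.png

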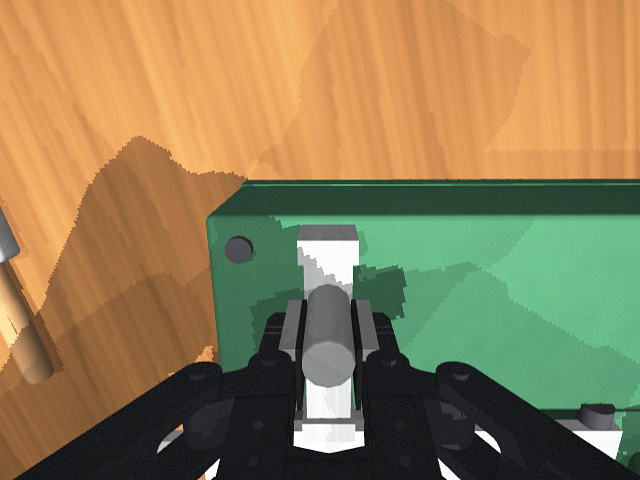

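The bolt slid 39 mm with the knob still gripped; the bar's end at about (328,232) has come up to the stop block. Next: release, rise, and go above the right part of the bar.

```bash
python3 -m inch '[{"dx":0,"dy":0,"dz":0,"rx":0,"ry":0,"rz":0,"hand":0},{"dx":0,"dy":0,"dz":0,"rx":0,"ry":0,"rz":0,"hand":0},{"dx":0,"dy":0,"dz":-20,"rx":0,"ry":0,"rz":0,"hand":0},{"dx":0,"dy":0,"dz":-25,"rx":0,"ry":0,"rz":0,"hand":0.15},{"dx":0,"dy":0,"dz":-25,"rx":0,"ry":0,"rz":0,"hand":0.15},{"dx":-20,"dy":-10,"dz":-20,"rx":0,"ry":0,"rz":0,"hand":0.15},{"dx":-35,"dy":-20,"dz":0,"rx":0,"ry":0,"rz":0,"hand":0.15},{"dx":-40,"dy":-25,"dz":0,"rx":0,"ry":0,"rz":0,"hand":0.15},{"dx":-40,"dy":-25,"dz":0,"rx":0,"ry":0,"rz":0,"hand":0.15},{"dx":-30,"dy":-15,"dz":0,"rx":0,"ry":0,"rz":0,"hand":0.15}]' 40
python3 go.py '[0.4464,0.037,0.2]'
```

```text
clock: 7.05
position: [0.4813, 0.1193, 0.2204]
tool_rot: [3.141, 0.001, 1.326]
force: [0.1, 0.4, 0.1]
grip_width: 0.0364
t 7.05 pos [0.4813 0.1193 0.2204] F(mach xyz) [-0.0351  0.441   0.1425] w 0.0364 q [ 0.0692  0.3729 -0.5498  1.9241  0.2448  0.9108 -0.8464]
rotvec to nominal (tool) [ 0.0003  0.0012 -0.0006]
tool-frame mm [-88.276  -13.862   20.5282]
```

```bash
python3 -m inch '[{"dx":-25,"dy":-3,"dz":0,"rx":0,"ry":0,"rz":0,"hand":0.15},{"dx":-25,"dy":-4,"dz":0,"rx":0,"ry":0,"rz":0,"hand":0.15},{"dx":-25,"dy":-4,"dz":10,"rx":0,"ry":0,"rz":0,"hand":0.15},{"dx":-13,"dy":-3,"dz":10,"rx":0,"ry":0,"rz":0,"hand":0.15},{"dx":0,"dy":0,"dz":0,"rx":0,"ry":0,"rz":0,"hand":0.15}]' 40
python3 go.py '[0.4464,0.037,0.074]'
python3 - <<'E'
from h import *
c=cal("wrist");p,d=bot.grab_frame("wrist");save("w4",p);np.savez("pics/w4.npz",p=p,d=d)
print(c)
for h in bot.tip_of("wrist","lid_bar")[:2]: print(h,px2z(c,*h["centre"],.104))
for h in bot.tip_of("wrist","catch_search")[:2]: print(h,px2z(c,*h["centre"],.093))
p,d=bot.grab_frame("top");save("top4",p)
E
```

```text
clock: 7.55
position: [0.4475, 0.0375, 0.1997]
tool_rot: [-3.141, 0.001, 1.324]
force: [-0.8, 0.3, -0.3]
grip_width: 0.0364
t 7.55 pos [0.4475 0.0375 0.1997] F(mach xyz) [-0.8955  0.1133 -0.262 ] w 0.0364 q [ 0.2216  0.3258 -0.5334  2.056   0.2261  0.8169 -0.6915]
rotvec to nominal (tool) [-0.0009  0.0014 -0.0023]
tool-frame mm [ -0.5603  -0.8281 125.7465]
{'vertical_fov': 60.98334012207737, 'cx': 328.4745382986598, 'cy': 241.0425971477367, 'origin': array([0.4670817 , 0.11390099, 0.34077848]), 'orientation': array([ 2.82808187e+00,  8.22280218e-04, -2.47498248e-01])}
{'centre': [158.9, 326.6], 'score': 0.71} [0.45917229 0.08777997 0.104     ]
```

View pics/w4.png

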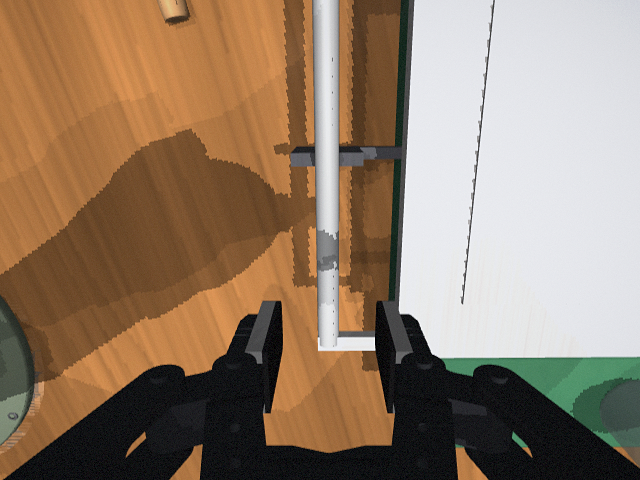

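View pics/top4.png

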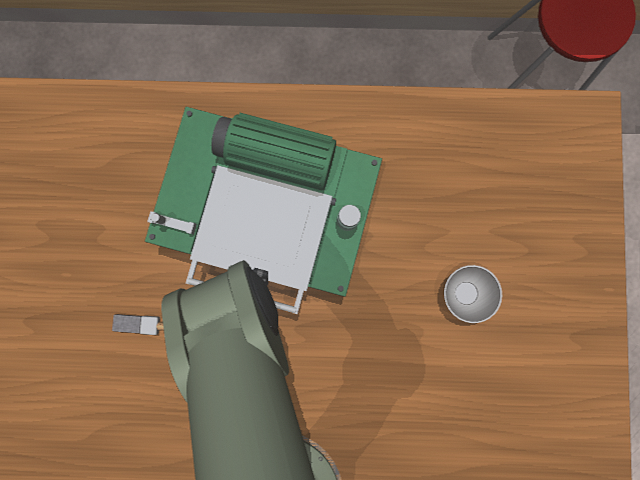

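Wrist view: the bar runs up column 328, centred between the fingers, and the tab is at about (row 155, col 300–400). The top view shows the bolt's end off the lid. I'll measure the tab position and check knuckle clearance over the lid.

Run:
```python
from h import *
np.set_printoptions(precision=4,suppress=True)
z=np.load("pics/w4.npz");d=z["d"];c=cal("wrist")
pos=np.array(bot.observe()["position"]);th=np.radians(-14)
X=np.array([np.cos(th),np.sin(th),0]);Y=np.array([-np.sin(th),np.cos(th),0])
f=lambda p:np.array([X@(p-pos),Y@(p-pos),p[2]])*1000
for n,r,cc in(("bar",200,328),("bar",310,328),("barend",340,328),("lidedge",250,405),("lid",250,450),("tabL",155,300),("tab",157,352),("knuckR",375,493),("padtipR",320,395),("padR2",400,393),("finger out",330,425),("knuck out",400,500),("link",440,560),("k",385,440)):
    print(n,f(px2w(c,r,cc,d[r,cc])),d[r,cc])
print("tab at .093 z", f(px2z(c,149,310,.093)),f(px2z(c,164,310,.093)),"bar mid-ish", f(px2z(c,340,328,.104)))
```

```text
bar [ -0.0116  29.0574 110.9658] 0.23510723
bar [ -0.026  -41.8255 110.229 ] 0.2575306
barend [ -0.03   -62.7812 111.2849] 0.26294738
lidedge [ 46.7639  -2.4886 108.0157] 0.24762724
lid [ 73.7674  -2.1157 109.1059] 0.24650106
tabL [-16.8627  52.6868  92.6165] 0.24531628
tab [14.4414 51.5348 92.9137] 0.2454163
knuckR [ 42.5071  13.5611 252.7009] 0.10498095
padtipR [ 22.5543  11.2319 219.5911] 0.13719237
padR2 [ 19.7893  -5.5141 238.7565] 0.124078296
finger out [ 62.8325 -57.2401 108.3181] 0.26413333
knuck out [ 41.4646  12.0024 260.2874] 0.09823607
link [ 48.9075  12.3371 273.1444] 0.08590226
k [ 28.9096  10.9801 253.3104] 0.105178736
tab at .093 z [-10.7788  56.2583  93.    ] [-10.9009  47.3707  93.    ] bar mid-ish [ -0.032  -67.2441 104.    ]
```

Bar is centred under the tool (0 mm), and the tab's middle is 52 mm left of it. The knuckles will clear the lid by about 18 mm. I'll go down to 72 mm, straddling the bar.

```bash
python3 -m inch '[{"dx":0,"dy":0,"dz":25,"rx":0,"ry":0,"rz":0,"hand":0.15},{"dx":0,"dy":0,"dz":25,"rx":0,"ry":0,"rz":0,"hand":0.15},{"dx":0,"dy":0,"dz":20,"rx":0,"ry":0,"rz":0,"hand":0.15},{"dx":0,"dy":0,"dz":20,"rx":0,"ry":0,"rz":0,"hand":0.15},{"dx":0,"dy":0,"dz":20,"rx":0,"ry":0,"rz":0,"hand":0.15},{"dx":0,"dy":0,"dz":17,"rx":0,"ry":0,"rz":0,"hand":0.15},{"dx":0,"dy":0,"dz":0,"rx":0,"ry":0,"rz":0,"hand":0.15}]' 40
python3 go.py '[0.4464,0.037,0.072]'
python3 - <<'E'
from h import *
p,d=bot.grab_frame("wrist");save("w5",p)
p,d=bot.grab_frame("scene");save("s5",p[150:350,250:510].repeat(3,0).repeat(3,1))
E
```

```text
clock: 8.45
position: [0.4479, 0.0402, 0.072]
tool_rot: [-3.139, 0.0, 1.328]
force: [-0.6, 0.6, 0.1]
grip_width: 0.0364
t 8.45 pos [0.4479 0.0402 0.072 ] F(mach xyz) [-0.7396  0.457   0.0587] w 0.0364 q [ 0.0976  0.5457 -0.4095  2.1552  0.4275  0.5201 -0.8773]
rotvec to nominal (tool) [-0.0022  0.0005  0.0016]
tool-frame mm [-3.4868 -0.6948  0.0072]
```

View pics/w5.png

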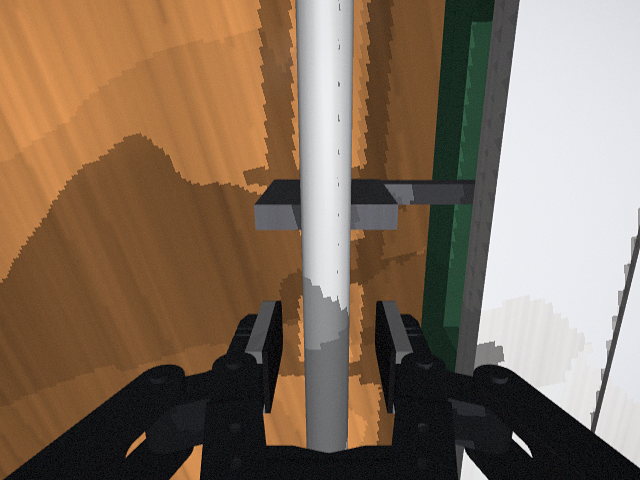

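View pics/s5.png

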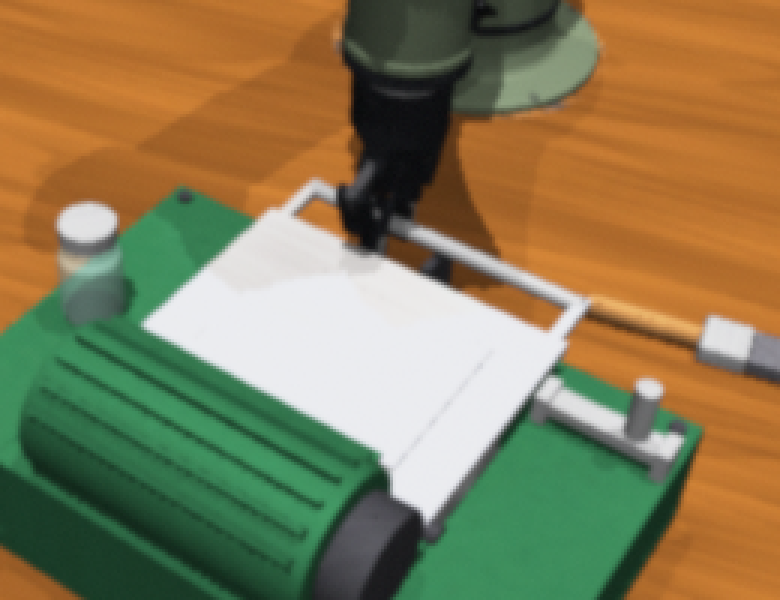

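The bar lies between the pads (col 328), the tab is ahead at row 205, and the bolt is clear. Grip and lift gently.

```bash
python3 -m inch '[{"dx":0,"dy":0,"dz":0,"rx":0,"ry":0,"rz":0,"hand":1},{"dx":0,"dy":0,"dz":0,"rx":0,"ry":0,"rz":0,"hand":1},{"dx":0,"dy":0,"dz":0,"rx":0,"ry":0,"rz":0,"hand":1},{"dx":0,"dy":0,"dz":0,"rx":0,"ry":0,"rz":0,"hand":1}]' 40
python3 go.py
python3 -m inch '[{"dx":0,"dy":0,"dz":-1.5,"rx":0,"ry":0,"rz":0,"hand":1},{"dx":0,"dy":0,"dz":-1.5,"rx":0,"ry":0,"rz":0,"hand":1},{"dx":0,"dy":0,"dz":-1,"rx":0,"ry":0,"rz":0,"hand":1},{"dx":0,"dy":0,"dz":-1,"rx":0,"ry":0,"rz":0,"hand":1},{"dx":0,"dy":0,"dz":0,"rx":0,"ry":0,"rz":0,"hand":1}]' 40
python3 go.py
```

```text
clock: 8.95
position: [0.4473, 0.04, 0.0741]
tool_rot: [-3.14, 0.0, 1.327]
force: [-13.2, 5.2, 14.0]
grip_width: 0.0132
t 8.95 pos [0.4473 0.04   0.0741] F(mach xyz) [-14.0988   1.857   13.9595] w 0.0132 q [ 0.0999  0.5408 -0.4121  2.1566  0.4252  0.5226 -0.8762]
rotvec to nominal (tool) [-0.0012  0.0004  0.0009]
clock: 9.45
position: [0.4474, 0.04, 0.0786]
tool_rot: [-3.14, -0.0, 1.327]
force: [-6.9, 6.4, -5.1]
grip_width: 0.0127
t 9.45 pos [0.4474 0.04   0.0786] F(mach xyz) [-8.2848  4.5191 -5.056 ] w 0.0127 q [ 0.1063  0.5327 -0.4193  2.1539  0.4171  0.5335 -0.8686]
rotvec to nominal (tool) [-0.0015 -0.      0.0008]
```

```bash
python3 -m inch '[{"dx":0,"dy":0,"dz":-1,"rx":0,"ry":0,"rz":0,"hand":1},{"dx":0,"dy":0,"dz":-1,"rx":0,"ry":0,"rz":0,"hand":1},{"dx":0,"dy":0,"dz":0,"rx":0,"ry":0,"rz":0,"hand":1}]' 40
python3 go.py
python3 -m inch '[{"dx":0,"dy":0,"dz":-1,"rx":0,"ry":0,"rz":0,"hand":1},{"dx":0,"dy":0,"dz":-1,"rx":0,"ry":0,"rz":0,"hand":1},{"dx":0,"dy":0,"dz":0,"rx":0,"ry":0,"rz":0,"hand":1}]' 40
python3 go.py
python3 - <<'E'
from h import *
p,d=bot.grab_frame("scene");save("s6",p[150:350,250:510].repeat(3,0).repeat(3,1))
c=cal("wrist");p,d=bot.grab_frame("wrist");save("w6",p)
r,cc=60,328
print([px2w(c,r,328,d[r,328]) for r in(60,120,260)])
E
```

```text
clock: 9.75
position: [0.4474, 0.04, 0.0806]
tool_rot: [-3.14, -0.0, 1.327]
force: [-6.8, 6.4, -5.8]
grip_width: 0.0124
t 9.75 pos [0.4474 0.04   0.0806] F(mach xyz) [-8.169   4.5898 -5.8357] w 0.0124 q [ 0.1088  0.529  -0.4222  2.1528  0.4137  0.5381 -0.8655]
rotvec to nominal (tool) [-0.0014 -0.0001  0.0008]
clock: 10.05
position: [0.4475, 0.04, 0.0826]
tool_rot: [-3.14, -0.0, 1.327]
force: [-6.5, 5.4, -1.9]
grip_width: 0.0128
t 10.05 pos [0.4475 0.04   0.0826] F(mach xyz) [-7.6016  3.6469 -1.8927] w 0.0128 q [ 0.1113  0.5252 -0.4251  2.1516  0.4104  0.5429 -0.8625]
rotvec to nominal (tool) [-0.0013 -0.0001  0.0008]
[array([0.46942035, 0.12732048, 0.11723546]), array([0.46607508, 0.1139196 , 0.11787887]), array([0.45710206, 0.07798525, 0.11836952])]
```

View pics/w6.png

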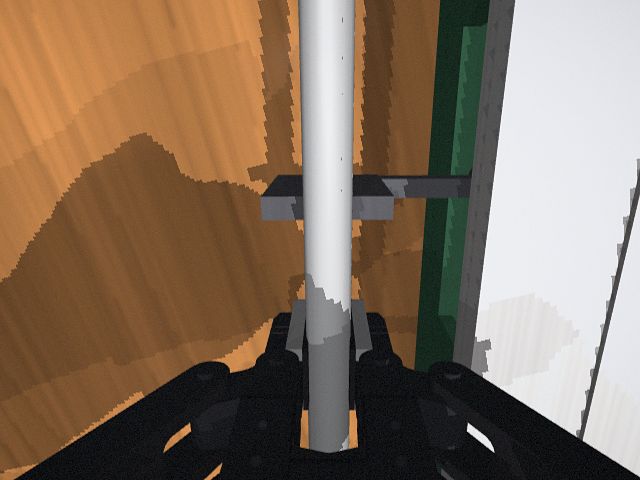

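View pics/s6.png

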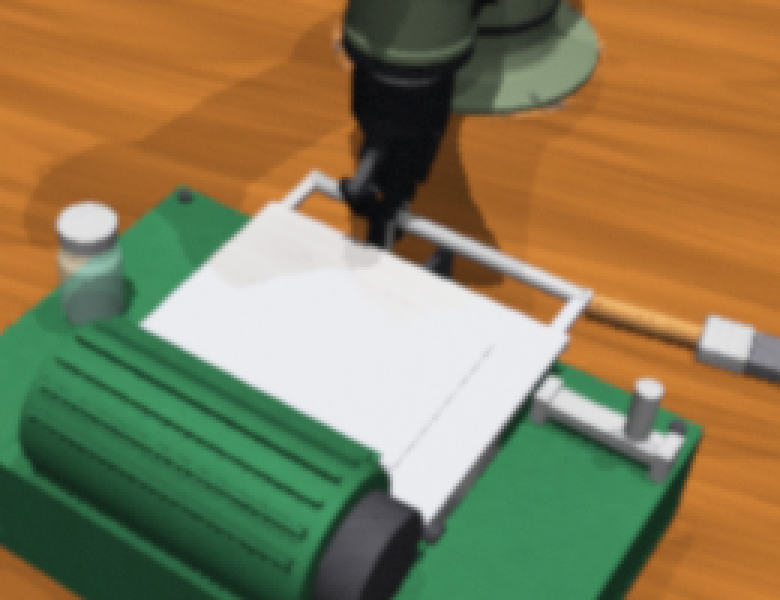

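```bash
python3 -m inch '[{"dx":0,"dy":0,"dz":-0.5,"rx":0,"ry":0,"rz":0,"hand":1},{"dx":0,"dy":0,"dz":-0.5,"rx":0,"ry":0,"rz":0,"hand":1},{"dx":0,"dy":0,"dz":0,"rx":0,"ry":0,"rz":0,"hand":1}]' 40
python3 go.py
python3 -m inch '[{"dx":0,"dy":0,"dz":-0.5,"rx":0,"ry":0,"rz":0,"hand":1},{"dx":0,"dy":0,"dz":-0.5,"rx":0,"ry":0,"rz":0,"hand":1},{"dx":0,"dy":0,"dz":0,"rx":0,"ry":0,"rz":0,"hand":1}]' 40
python3 go.py
```

```text
clock: 10.45
position: [0.4476, 0.04, 0.0836]
tool_rot: [-3.14, -0.0, 1.327]
force: [-6.2, 5.2, -6.2]
grip_width: 0.013
t 10.45 pos [0.4476 0.04   0.0836] F(mach xyz) [-7.2672  3.5377 -6.1539] w 0.013 q [ 0.1124  0.5235 -0.4265  2.151   0.4089  0.5451 -0.8609]
rotvec to nominal (tool) [-0.0012 -0.0001  0.0009]
clock: 10.75
position: [0.4476, 0.04, 0.0844]
tool_rot: [-3.14, -0.0, 1.327]
force: [-3.1, 5.8, -13.4]
grip_width: 0.0131
t 10.75 pos [0.4476 0.04   0.0844] F(mach xyz) [ -4.4251   4.8659 -13.3694] w 0.0131 q [ 0.1137  0.5221 -0.4278  2.1505  0.4073  0.547  -0.8594]
rotvec to nominal (tool) [-0.0013 -0.0003  0.0008]
```

The stop is felt: 13 N against about 6 N of lift, with the bar up about 10 mm. I'll back off 0.7 mm to unload the catch, loosen the fingers, and lower them to about 77 mm.

```bash
python3 -m inch '[{"dx":0,"dy":0,"dz":0.7,"rx":0,"ry":0,"rz":0,"hand":1},{"dx":0,"dy":0,"dz":0,"rx":0,"ry":0,"rz":0,"hand":1},{"dx":0,"dy":0,"dz":0,"rx":0,"ry":0,"rz":0,"hand":0.5},{"dx":0,"dy":0,"dz":0,"rx":0,"ry":0,"rz":0,"hand":0.5},{"dx":0,"dy":0,"dz":2,"rx":0,"ry":0,"rz":0,"hand":0.5},{"dx":0,"dy":0,"dz":2,"rx":0,"ry":0,"rz":0,"hand":0.5},{"dx":0,"dy":0,"dz":2,"rx":0,"ry":0,"rz":0,"hand":0.5},{"dx":0,"dy":0,"dz":0,"rx":0,"ry":0,"rz":0,"hand":0.5}]' 40
python3 go.py
python3 - <<'E'
from h import *
c=cal("wrist");p,d=bot.grab_frame("wrist");save("w7",p)
print([px2w(c,r,328,d[r,328]) for r in(60,120,260)])
E
```

```text
clock: 11.55
position: [0.4483, 0.0395, 0.0773]
tool_rot: [-3.141, 0.0, 1.327]
force: [-0.1, -0.3, -0.4]
grip_width: 0.0212
t 11.55 pos [0.4483 0.0395 0.0773] F(mach xyz) [-0.0757 -0.2803 -0.3817] w 0.0212 q [ 0.105   0.5354 -0.4164  2.1533  0.4199  0.5304 -0.8703]
rotvec to nominal (tool) [-0.0004  0.0001  0.0003]
[array([0.47004601, 0.126188  , 0.11774087]), array([0.46688116, 0.11353609, 0.11888149]), array([0.45848649, 0.07998795, 0.11998422])]
```

View pics/w7.png

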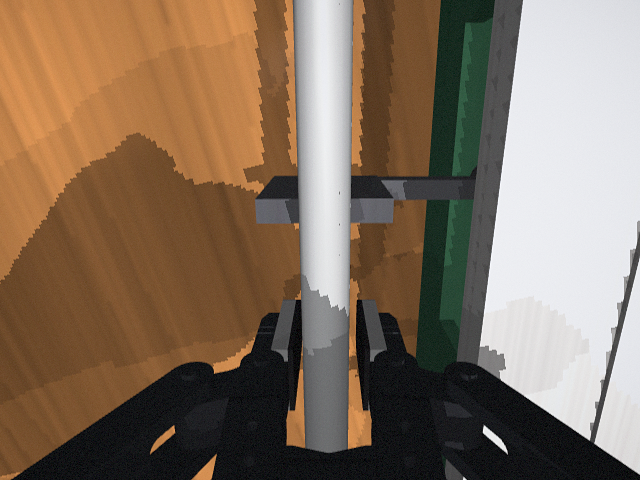

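No contact force (0.4 N) and the lid is staying raised; the tab is ahead at row 210. I'll slide left, with contact expected after about 35 mm.

```bash
python3 -m inch '[{"dx":8,"dy":0,"dz":0,"rx":0,"ry":0,"rz":0,"hand":0.5},{"dx":8,"dy":0,"dz":0,"rx":0,"ry":0,"rz":0,"hand":0.5},{"dx":6,"dy":0,"dz":0,"rx":0,"ry":0,"rz":0,"hand":0.5},{"dx":4,"dy":0,"dz":0,"rx":0,"ry":0,"rz":0,"hand":0.5},{"dx":2,"dy":0,"dz":0,"rx":0,"ry":0,"rz":0,"hand":0.5},{"dx":0,"dy":0,"dz":0,"rx":0,"ry":0,"rz":0,"hand":0.5}]' 40
python3 go.py
python3 -m inch '[{"dx":1.5,"dy":0,"dz":0,"rx":0,"ry":0,"rz":0,"hand":0.5},{"dx":1.5,"dy":0,"dz":0,"rx":0,"ry":0,"rz":0,"hand":0.5},{"dx":0,"dy":0,"dz":0,"rx":0,"ry":0,"rz":0,"hand":0.5}]' 40
python3 go.py
python3 -m inch '[{"dx":1.5,"dy":0,"dz":0,"rx":0,"ry":0,"rz":0,"hand":0.5},{"dx":1.5,"dy":0,"dz":0,"rx":0,"ry":0,"rz":0,"hand":0.5},{"dx":0,"dy":0,"dz":0,"rx":0,"ry":0,"rz":0,"hand":0.5}]' 40
python3 go.py
```

```text
clock: 12.2
position: [0.4552, 0.0669, 0.0776]
tool_rot: [-3.142, -0.0, 1.327]
force: [-0.5, -0.2, 0.6]
grip_width: 0.0211
t 12.2 pos [0.4552 0.0669 0.0776] F(mach xyz) [-0.4035 -0.302   0.6341] w 0.0211 q [ 0.0471  0.5455 -0.4157  2.1288  0.4162  0.5446 -0.9189]
rotvec to nominal (tool) [-0.     -0.      0.0007]
clock: 12.5
position: [0.4559, 0.0696, 0.0776]
tool_rot: [3.142, -0.0, 1.327]
force: [-0.2, -0.2, -0.8]
grip_width: 0.0213
t 12.5 pos [0.4559 0.0696 0.0776] F(mach xyz) [-0.1627 -0.293  -0.778 ] w 0.0213 q [ 0.0416  0.5466 -0.4157  2.1261  0.4159  0.5462 -0.924 ]
rotvec to nominal (tool) [ 0.     -0.0001  0.0002]
clock: 12.8
position: [0.4565, 0.0722, 0.0776]
tool_rot: [-3.141, 0.001, 1.326]
force: [-1.0, -3.3, 1.6]
grip_width: 0.021
t 12.8 pos [0.4565 0.0722 0.0776] F(mach xyz) [-0.1645 -3.4309  1.5583] w 0.021 q [ 0.0356  0.5479 -0.4152  2.1234  0.4157  0.5483 -0.929 ]
rotvec to nominal (tool) [-0.0003  0.0006  0.    ]
```

Contact with the tab: 3.4 N after 34 mm, as measured. I'll push it gently another 12 mm.

```bash
python3 -m inch '[{"dx":1.5,"dy":0,"dz":0,"rx":0,"ry":0,"rz":0,"hand":0.5},{"dx":1.5,"dy":0,"dz":0,"rx":0,"ry":0,"rz":0,"hand":0.5},{"dx":1.5,"dy":0,"dz":0,"rx":0,"ry":0,"rz":0,"hand":0.5},{"dx":1.5,"dy":0,"dz":0,"rx":0,"ry":0,"rz":0,"hand":0.5},{"dx":0,"dy":0,"dz":0,"rx":0,"ry":0,"rz":0,"hand":0.5}]' 40
python3 go.py
python3 -m inch '[{"dx":1.5,"dy":0,"dz":0,"rx":0,"ry":0,"rz":0,"hand":0.5},{"dx":1.5,"dy":0,"dz":0,"rx":0,"ry":0,"rz":0,"hand":0.5},{"dx":1.5,"dy":0,"dz":0,"rx":0,"ry":0,"rz":0,"hand":0.5},{"dx":1.5,"dy":0,"dz":0,"rx":0,"ry":0,"rz":0,"hand":0.5},{"dx":0,"dy":0,"dz":0,"rx":0,"ry":0,"rz":0,"hand":0.5}]' 40
python3 go.py
python3 - <<'E'
from h import *
p,d=bot.grab_frame("wrist");save("w8",p)
E
```

```text
clock: 13.3
position: [0.4579, 0.0782, 0.0775]
tool_rot: [-3.141, 0.001, 1.327]
force: [-1.1, -5.7, 1.2]
grip_width: 0.0211
t 13.3 pos [0.4579 0.0782 0.0775] F(mach xyz) [ 0.2906 -5.7578  1.1591] w 0.0211 q [ 0.0235  0.5506 -0.4151  2.1175  0.4149  0.5516 -0.9389]
rotvec to nominal (tool) [-0.0004  0.0005  0.0002]
clock: 13.8
position: [0.4596, 0.0836, 0.0775]
tool_rot: [3.142, 0.001, 1.326]
force: [0.2, -8.0, 1.2]
grip_width: 0.0215
t 13.8 pos [0.4596 0.0836 0.0775] F(mach xyz) [ 2.1472 -7.6803  1.1548] w 0.0215 q [ 0.012   0.5532 -0.4144  2.1113  0.4144  0.5551 -0.9486]
rotvec to nominal (tool) [ 0.      0.0008 -0.0002]
```

View pics/w8.png

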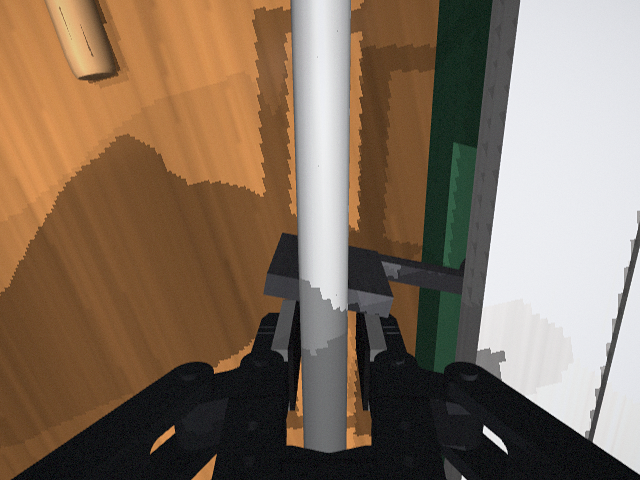

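The tab has swung left and turned (now at row 265–305), held by the fingers at 7.7 N and not yet at its firm stop. Now I'll grip the bar and lift in small steps, watching the force.

```bash
python3 -m inch '[{"dx":0,"dy":0,"dz":0,"rx":0,"ry":0,"rz":0,"hand":1},{"dx":0,"dy":0,"dz":0,"rx":0,"ry":0,"rz":0,"hand":1},{"dx":0,"dy":0,"dz":0,"rx":0,"ry":0,"rz":0,"hand":1}]' 40
python3 go.py
python3 -m inch '[{"dx":0,"dy":0,"dz":-1,"rx":0,"ry":0,"rz":0,"hand":1},{"dx":0,"dy":0,"dz":-1,"rx":0,"ry":0,"rz":0,"hand":1},{"dx":0,"dy":0,"dz":0,"rx":0,"ry":0,"rz":0,"hand":1}]' 40
python3 go.py
```

```text
clock: 14.15
position: [0.4582, 0.0838, 0.0773]
tool_rot: [-3.139, 0.002, 1.327]
force: [-8.7, -4.5, 3.6]
grip_width: 0.0128
t 14.15 pos [0.4582 0.0838 0.0773] F(mach xyz) [-7.3253 -6.4287  3.5717] w 0.0128 q [ 0.0118  0.5532 -0.4152  2.1128  0.4136  0.5559 -0.9485]
rotvec to nominal (tool) [-0.0021  0.0016  0.0003]
clock: 14.45
position: [0.4582, 0.0838, 0.0789]
tool_rot: [-3.139, 0.001, 1.327]
force: [-4.5, -3.3, -10.2]
grip_width: 0.0131
t 14.45 pos [0.4582 0.0838 0.0789] F(mach xyz) [ -3.6027  -4.2726 -10.1512] w 0.0131 q [ 0.0142  0.5503 -0.4178  2.1117  0.4106  0.56   -0.9456]
rotvec to nominal (tool) [-0.0025  0.0014  0.0004]
```

```bash
python3 -m inch '[{"dx":0,"dy":0,"dz":-1,"rx":0,"ry":0,"rz":0,"hand":1},{"dx":0,"dy":0,"dz":0,"rx":0,"ry":0,"rz":0,"hand":1}]' 40
python3 go.py
python3 -m inch '[{"dx":0,"dy":0,"dz":-1,"rx":0,"ry":0,"rz":0,"hand":1},{"dx":0,"dy":0,"dz":0,"rx":0,"ry":0,"rz":0,"hand":1}]' 40
python3 go.py
```

```text
clock: 14.65
position: [0.4583, 0.0837, 0.08]
tool_rot: [-3.139, 0.001, 1.327]
force: [-4.8, -3.1, -9.6]
grip_width: 0.0128
t 14.65 pos [0.4583 0.0837 0.08  ] F(mach xyz) [-3.9062 -4.204  -9.621 ] w 0.0128 q [ 0.0153  0.5485 -0.4191  2.1112  0.4092  0.5622 -0.9442]
rotvec to nominal (tool) [-0.0023  0.0014  0.0003]
clock: 14.85
position: [0.4584, 0.0837, 0.081]
tool_rot: [-3.139, 0.001, 1.327]
force: [-4.6, -3.3, -9.5]
grip_width: 0.0126
t 14.85 pos [0.4584 0.0837 0.081 ] F(mach xyz) [-3.6801 -4.3626 -9.5344] w 0.0126 q [ 0.0164  0.5467 -0.4204  2.1106  0.4077  0.5644 -0.9428]
rotvec to nominal (tool) [-0.0022  0.0014  0.0003]
```

```bash
python3 -m inch '[{"dx":0,"dy":0,"dz":-1,"rx":0,"ry":0,"rz":0,"hand":1},{"dx":0,"dy":0,"dz":-1,"rx":0,"ry":0,"rz":0,"hand":1},{"dx":0,"dy":0,"dz":0,"rx":0,"ry":0,"rz":0,"hand":1}]' 40
python3 go.py
python3 - <<'E'
from h import *
c=cal("wrist");p,d=bot.grab_frame("wrist");save("w9",p)
print([px2w(c,r,328,d[r,328]) for r in(60,120,260)])
E
```

```text
clock: 15.15
position: [0.4585, 0.0837, 0.0831]
tool_rot: [-3.14, 0.001, 1.327]
force: [-3.6, -4.7, -10.5]
grip_width: 0.0129
t 15.15 pos [0.4585 0.0837 0.0831] F(mach xyz) [ -2.385   -5.4087 -10.4925] w 0.0129 q [ 0.0186  0.5431 -0.423   2.1094  0.4046  0.569  -0.9401]
rotvec to nominal (tool) [-0.002   0.0013  0.0003]
[array([0.48032361, 0.17034547, 0.12459974]), array([0.47718745, 0.15782088, 0.12458734]), array([0.46854626, 0.12332906, 0.12308727])]
```

View pics/w9.png

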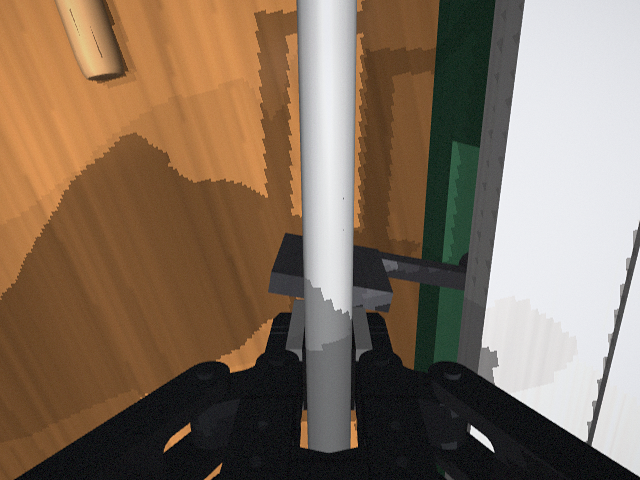

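The bar rises with the gripper (its top is now at 124 mm, up about 5 mm past the stop) with the tab still held. Keep lifting.

```bash
python3 -m inch '[{"dx":0,"dy":0,"dz":-1.5,"rx":0,"ry":0,"rz":0,"hand":1},{"dx":0,"dy":0,"dz":-1.5,"rx":0,"ry":0,"rz":0,"hand":1},{"dx":0,"dy":0.2,"dz":-1.5,"rx":0,"ry":0,"rz":0,"hand":1},{"dx":0,"dy":0.2,"dz":-1.5,"rx":0,"ry":0,"rz":0,"hand":1},{"dx":0,"dy":0,"dz":0,"rx":0,"ry":0,"rz":0,"hand":1}]' 40
python3 go.py
python3 -m inch '[{"dx":0,"dy":0.3,"dz":-2,"rx":0,"ry":0,"rz":0,"hand":1},{"dx":0,"dy":0.3,"dz":-2,"rx":0,"ry":0,"rz":0,"hand":1},{"dx":0,"dy":0.3,"dz":-2,"rx":0,"ry":0,"rz":0,"hand":1},{"dx":0,"dy":0.3,"dz":-2,"rx":0,"ry":0,"rz":0,"hand":1},{"dx":0,"dy":0.3,"dz":-2,"rx":0,"ry":0,"rz":0,"hand":1},{"dx":0,"dy":0,"dz":0,"rx":0,"ry":0,"rz":0,"hand":1}]' 40
python3 go.py
python3 - <<'E'
from h import *
c=cal("wrist");p,d=bot.grab_frame("wrist");save("w10",p)
print([px2w(c,r,328,d[r,328]) for r in(60,120,260)])
E
```

```text
clock: 15.7
position: [0.459, 0.0836, 0.0892]
tool_rot: [-3.14, 0.001, 1.327]
force: [-3.5, -4.9, -9.0]
grip_width: 0.013
t 15.7 pos [0.459  0.0836 0.0892] F(mach xyz) [-2.1956 -5.6451 -9.032 ] w 0.013 q [ 0.0256  0.5327 -0.4308  2.1051  0.3953  0.5833 -0.9312]
rotvec to nominal (tool) [-0.0018  0.0013  0.0002]
clock: 16.3
position: [0.4602, 0.0834, 0.0993]
tool_rot: [-3.14, 0.001, 1.327]
force: [-8.3, -4.3, -1.6]
grip_width: 0.0129
t 16.3 pos [0.4602 0.0834 0.0993] F(mach xyz) [-7.0005 -6.1295 -1.5713] w 0.0129 q [ 0.0372  0.5164 -0.4435  2.0961  0.3796  0.6082 -0.9153]
rotvec to nominal (tool) [-0.002   0.0012  0.0006]
[array([0.48201263, 0.17011968, 0.14056567]), array([0.47886717, 0.15754431, 0.14020714]), array([0.47038801, 0.12362477, 0.14091753])]
```

View pics/w10.png

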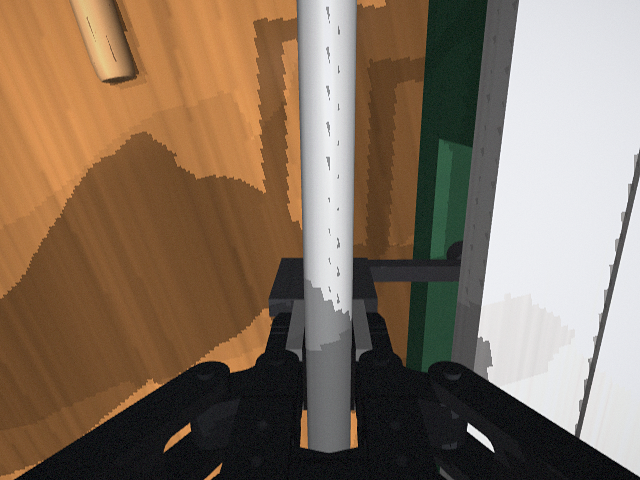

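The tips have come over the tab's top. The bar is up about 29 mm, so the lid is at about 0.11 rad and well past the catch; the tab has sprung back below it. I'll work out the arc, tilting the tool part of the way with the lid.

```bash
cat > arc.py <<'E'
import sys,numpy as np
t0,t1,p0,p1,n,off=map(float,sys.argv[1:]);n=int(n)
th=np.linspace(t0,t1,n+1);ph=np.linspace(p0,p1,n+1)
def tcp(t,p): # (X,Z) mm
    return np.array([-255*np.cos(t),255*np.sin(t)])+off*np.array([-np.sin(p),-np.cos(p)])
for i in range(n):
    d=tcp(th[i+1],ph[i+1])-tcp(th[i],ph[i]);p=ph[i]
    print("dy %.1f dz %.1f rx %.3f"%(d@[np.cos(p),-np.sin(p)],d@[-np.sin(p),-np.cos(p)],ph[i+1]-p))
E
python3 arc.py 0.114 1.02 0 0.42 18 33
```

```text
dy 1.0 dz -12.7 rx 0.023
dy 1.4 dz -12.7 rx 0.023
dy 1.7 dz -12.6 rx 0.023
dy 2.0 dz -12.5 rx 0.023
dy 2.4 dz -12.5 rx 0.023
dy 2.7 dz -12.4 rx 0.023
dy 3.0 dz -12.3 rx 0.023
dy 3.4 dz -12.2 rx 0.023
dy 3.7 dz -12.0 rx 0.023
dy 4.0 dz -11.9 rx 0.023
dy 4.3 dz -11.8 rx 0.023
dy 4.7 dz -11.6 rx 0.023
dy 5.0 dz -11.5 rx 0.023
dy 5.3 dz -11.3 rx 0.023
dy 5.6 dz -11.2 rx 0.023
dy 5.9 dz -11.0 rx 0.023
dy 6.2 dz -10.8 rx 0.023
dy 6.5 dz -10.6 rx 0.023
```

```bash
python3 -m inch '[{"dx":0,"dy":0.8,"dz":-12.7,"rx":0.023,"ry":0,"rz":0,"hand":1},{"dx":0,"dy":1.4,"dz":-12.7,"rx":0.023,"ry":0,"rz":0,"hand":1},{"dx":0,"dy":1.7,"dz":-12.6,"rx":0.023,"ry":0,"rz":0,"hand":1},{"dx":0,"dy":2,"dz":-12.5,"rx":0.023,"ry":0,"rz":0,"hand":1},{"dx":0,"dy":2.4,"dz":-12.5,"rx":0.023,"ry":0,"rz":0,"hand":1},{"dx":0,"dy":0,"dz":0,"rx":0,"ry":0,"rz":0,"hand":1}]' 40
python3 go.py
python3 - <<'E'
from h import *
c=cal("wrist");p,d=bot.grab_frame("wrist");save("w11",p)
p,d=bot.grab_frame("scene");save("s11",p[100:350,230:510].repeat(2,0).repeat(2,1))
E
```

```text
clock: 16.95
position: [0.4728, 0.0804, 0.163]
tool_rot: [-3.026, 0.0, 1.326]
force: [-3.5, -5.7, 3.0]
grip_width: 0.0128
t 16.95 pos [0.4728 0.0804 0.163 ] F(mach xyz) [-2.0331 -6.3912  2.9715] w 0.0128 q [ 0.1474  0.4856 -0.532   1.9369  0.2264  0.8887 -0.7419]
rotvec to nominal (tool) [-0.1153  0.0001 -0.0005]
```

View pics/w11.png

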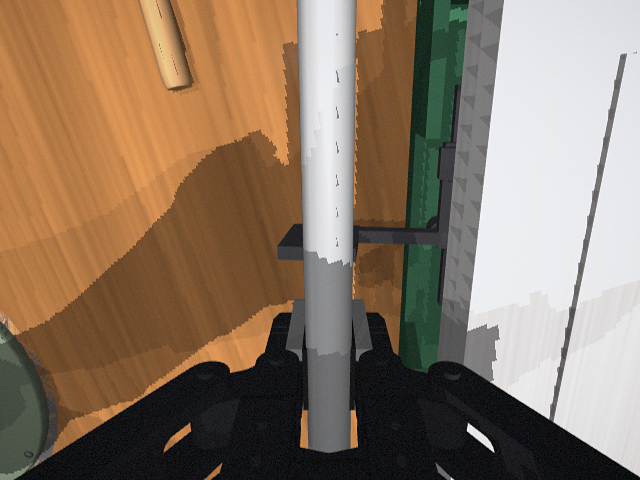

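View pics/s11.png

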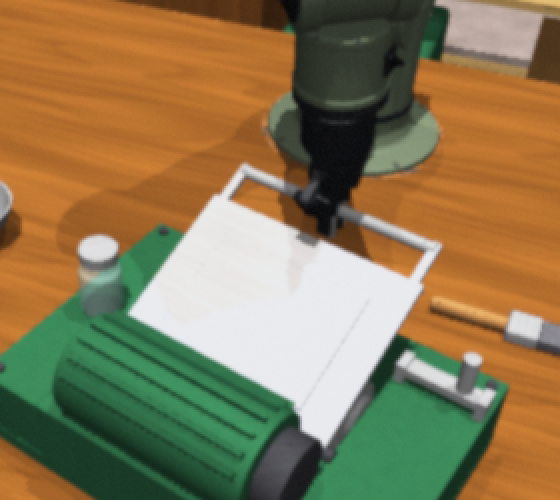

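The lid is swinging with the grip (bar held at col 328 in the wrist view) and the forces are low. Continue the arc.

```bash
python3 -m inch '[{"dx":0,"dy":2.7,"dz":-12.4,"rx":0.023,"ry":0,"rz":0,"hand":1},{"dx":0,"dy":3,"dz":-12.3,"rx":0.023,"ry":0,"rz":0,"hand":1},{"dx":0,"dy":3.4,"dz":-12.2,"rx":0.023,"ry":0,"rz":0,"hand":1},{"dx":0,"dy":3.7,"dz":-12,"rx":0.023,"ry":0,"rz":0,"hand":1},{"dx":0,"dy":4,"dz":-11.9,"rx":0.023,"ry":0,"rz":0,"hand":1},{"dx":0,"dy":0,"dz":0,"rx":0,"ry":0,"rz":0,"hand":1}]' 40
python3 go.py
```

```text
clock: 17.65
position: [0.4996, 0.0739, 0.22]
tool_rot: [-2.914, -0.001, 1.326]
force: [4.9, -7.2, -1.8]
grip_width: 0.0129
t 17.65 pos [0.4996 0.0739 0.22  ] F(mach xyz) [ 6.4483 -5.8024 -1.8068] w 0.0129 q [ 0.1905  0.5099 -0.549   1.7376  0.147   1.1589 -0.6427]
rotvec to nominal (tool) [-0.2281 -0.0007 -0.0008]
```

```bash
python3 -m inch '[{"dx":0,"dy":4.3,"dz":-11.8,"rx":0.023,"ry":0,"rz":0,"hand":1},{"dx":0,"dy":4.7,"dz":-11.6,"rx":0.023,"ry":0,"rz":0,"hand":1},{"dx":0,"dy":5,"dz":-11.5,"rx":0.023,"ry":0,"rz":0,"hand":1},{"dx":0,"dy":5.3,"dz":-11.3,"rx":0.023,"ry":0,"rz":0,"hand":1},{"dx":0,"dy":0,"dz":0,"rx":0,"ry":0,"rz":0,"hand":1}]' 40
python3 go.py
python3 - <<'E'
from h import *
c=cal("wrist");p,d=bot.grab_frame("wrist");save("w12",p)
p,d=bot.grab_frame("scene");save("s12",p[60:350,200:510].repeat(2,0).repeat(2,1))
E
```

```text
clock: 18.15
position: [0.5298, 0.0665, 0.2585]
tool_rot: [-2.822, -0.001, 1.325]
force: [10.6, -5.3, -11.0]
grip_width: 0.0129
t 18.15 pos [0.5298 0.0665 0.2585] F(mach xyz) [ 11.5441  -2.5921 -10.9977] w 0.0129 q [ 0.1963  0.5676 -0.5418  1.551   0.1152  1.3698 -0.5968]
rotvec to nominal (tool) [-0.3198 -0.0011 -0.0011]
```

View pics/w12.png

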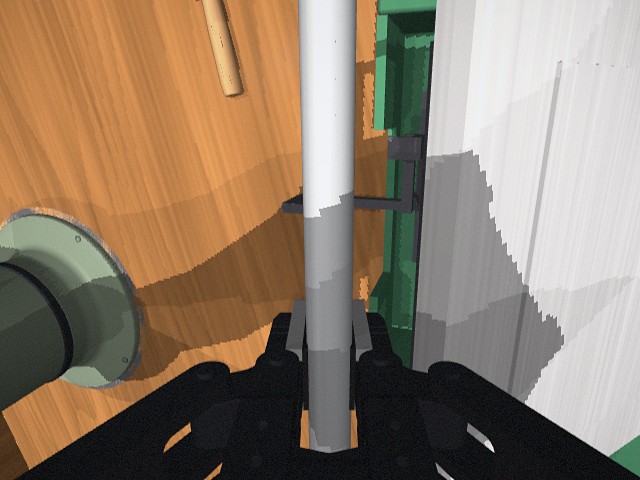

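View pics/s12.png

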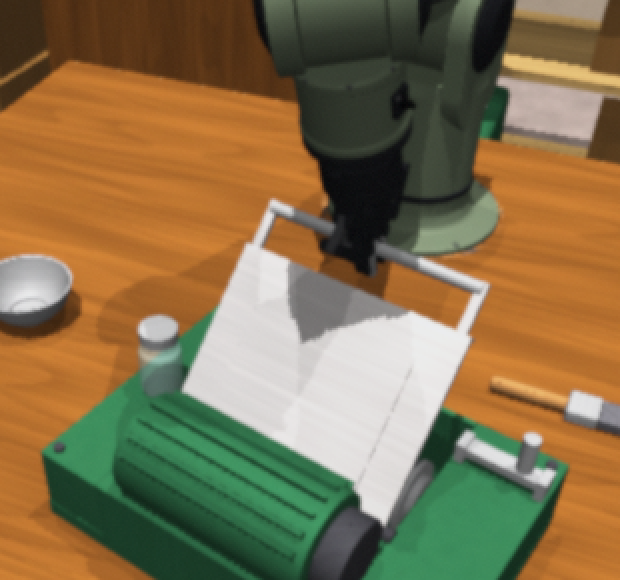

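```bash
python3 -m inch '[{"dx":0,"dy":6.1,"dz":-11.2,"rx":0.023,"ry":0,"rz":0,"hand":1},{"dx":0,"dy":6.4,"dz":-11,"rx":0.023,"ry":0,"rz":0,"hand":1},{"dx":0,"dy":6.7,"dz":-10.8,"rx":0.023,"ry":0,"rz":0,"hand":1},{"dx":0,"dy":7,"dz":-10.6,"rx":0.023,"ry":0,"rz":0,"hand":1},{"dx":0,"dy":0,"dz":0,"rx":0,"ry":0,"rz":0,"hand":1},{"dx":0,"dy":0,"dz":0,"rx":0,"ry":0,"rz":0,"hand":1}]' 40
python3 go.py
python3 - <<'E'
from h import *
c=cal("wrist");p,d=bot.grab_frame("wrist");save("w13",p)
p,d=bot.grab_frame("scene");save("s13",p[60:350,200:510].repeat(2,0).repeat(2,1))
E
```

```text
clock: 18.85
position: [0.5665, 0.0575, 0.2899]
tool_rot: [-2.73, -0.0, 1.326]
force: [6.4, -3.4, -8.5]
grip_width: 0.0129
t 18.85 pos [0.5665 0.0575 0.2899] F(mach xyz) [ 7.0144 -1.7212 -8.5471] w 0.0129 q [ 0.183   0.6547 -0.5262  1.3379  0.0999  1.5796 -0.5672]
rotvec to nominal (tool) [-0.4118 -0.0002 -0.    ]
```

View pics/w13.png

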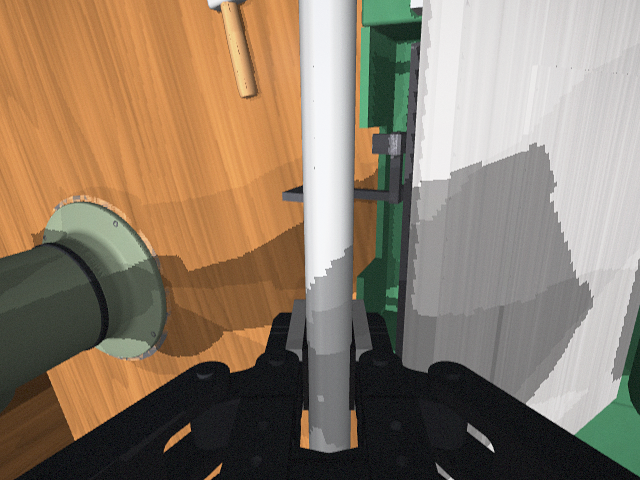

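View pics/s13.png

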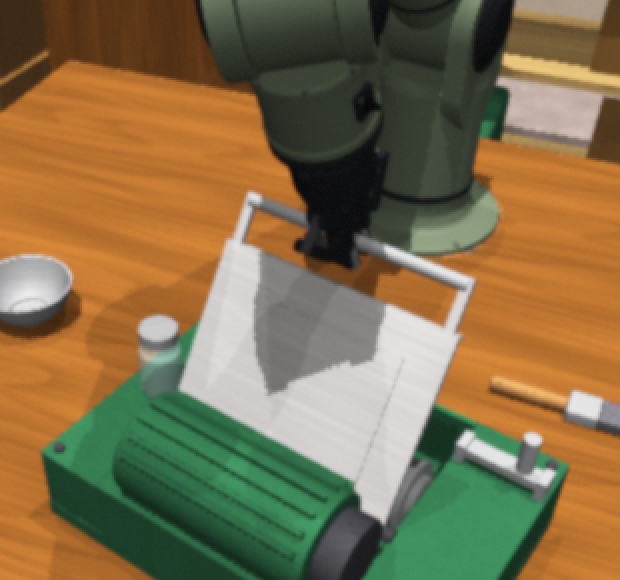

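The lid is near 1.01 rad by the bar's height. Open a little and withdraw along the tool axis.

```bash
python3 -m inch '[{"dx":0,"dy":0,"dz":0,"rx":0,"ry":0,"rz":0,"hand":0.4},{"dx":0,"dy":0,"dz":0,"rx":0,"ry":0,"rz":0,"hand":0.4},{"dx":0,"dy":0,"dz":0,"rx":0,"ry":0,"rz":0,"hand":0.4}]' 40
python3 go.py
python3 - <<'E'
from h import *
p,d=bot.grab_frame("wrist");save("w14",p)
E
```

```text
clock: 19.25
position: [0.5659, 0.058, 0.2908]
tool_rot: [-2.728, -0.001, 1.327]
force: [0.2, 0.6, -0.0]
grip_width: 0.0258
t 19.25 pos [0.5659 0.058  0.2908] F(mach xyz) [ 0.0389  0.5895 -0.0469] w 0.0258 q [ 0.1828  0.6539 -0.5267  1.3378  0.0988  1.5817 -0.5671]
rotvec to nominal (tool) [-0.4132 -0.0004  0.0009]
```

View pics/w14.png

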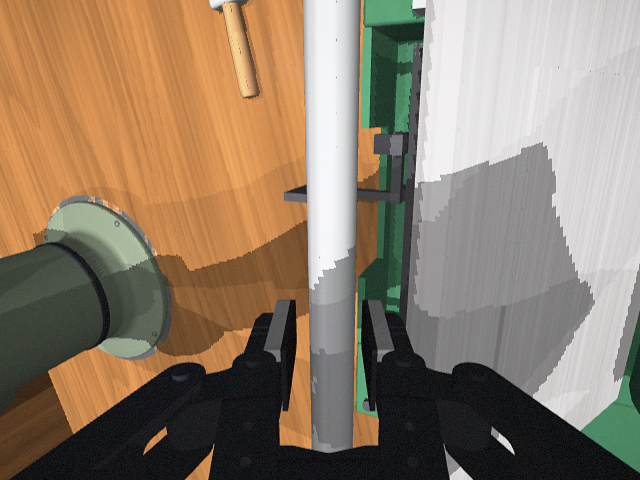

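The pads are off the bar on both sides, force is zero and the lid is standing by itself. Shift slightly to centre, then withdraw.

```bash
python3 -m inch '[{"dx":0,"dy":0.8,"dz":-5,"rx":0,"ry":0,"rz":0,"hand":0.4},{"dx":0,"dy":0,"dz":-10,"rx":0,"ry":0,"rz":0,"hand":0.4},{"dx":0,"dy":0,"dz":-15,"rx":0,"ry":0,"rz":0,"hand":0.4},{"dx":0,"dy":0,"dz":-20,"rx":0,"ry":0,"rz":0,"hand":0.4},{"dx":0,"dy":0,"dz":-25,"rx":0,"ry":0,"rz":0,"hand":0.4},{"dx":0,"dy":0,"dz":-25,"rx":0,"ry":0,"rz":0,"hand":0.4},{"dx":0,"dy":0,"dz":-20,"rx":0,"ry":0,"rz":0,"hand":0.4},{"dx":0,"dy":0,"dz":0,"rx":0,"ry":0,"rz":0,"hand":0.4},{"dx":0,"dy":0,"dz":0,"rx":0,"ry":0,"rz":0,"hand":0.4}]' 40
python3 go.py
python3 - <<'E'
from h import *
np.set_printoptions(precision=4,suppress=True)
p,d=bot.grab_frame("wrist");save("w15",p)
p,d=bot.grab_frame("scene");save("s15",p);c=cal("scene");np.savez("pics/s15.npz",p=p,d=d)
for t in("lid_bar","bolt_knob","bean_jar_mid","bowl_mid","brush_grip"):
    for h in bot.tip_of("scene",t)[:1]:
        r,cc=h["centre"];print(t,round(h["score"],2),[r,cc],px2w(c,r,cc,d[int(r+.5),int(cc+.5)]))
E
```

```text
clock: 20.2
position: [0.6137, 0.0459, 0.4001]
tool_rot: [-2.728, -0.0, 1.327]
force: [0.2, 0.4, 0.3]
grip_width: 0.0259
t 20.2 pos [0.6137 0.0459 0.4001] F(mach xyz) [0.1333 0.452  0.2784] w 0.0259 q [ 0.1393  0.6832 -0.505   0.9998  0.0975  1.8813 -0.553 ]
rotvec to nominal (tool) [-0.4136 -0.0002  0.0005]
lid_bar 0.93 [180.9, 378.0] [0.587  0.0633 0.3222]
bolt_knob 0.56 [288.1, 462.2] [0.6255 0.2616 0.1484]
bean_jar_mid 0.6 [236.7, 279.6] [ 0.6439 -0.1242  0.1637]
bowl_mid 0.8 [207.8, 213.5] [ 0.45   -0.4386  0.0073]
brush_grip 0.69 [259.2, 470.2] [0.3857 0.2658 0.014 ]
```

View pics/s15.png

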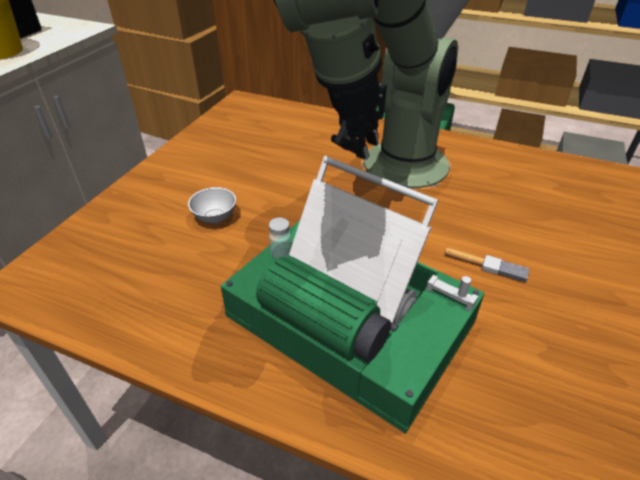

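The lid stands open with its bar at about (378,181), z 0.32 m, which is about 1.0 rad. The knob is at (464,288), about 39 mm from where it started, the gripper is in free air, and the jar, bowl and brush are in place. Handing in.

```bash
python3 -c "
from workcell import bot
print(bot.job_done())"
```

```text
the job is handed in; nothing more can be done
None
```

The grinder is open: the lid stands by itself at about 1.0 rad (57°), and I handed the job in at about 20 s of the 70 s allowed. The hand-in gives no verdict, so the results below are from my own measurements.

- **Bolt:** I drew it about 39 mm to the left, and it was still clear of the lid in the last picture.
- **Raising to the catch:** The lid stopped after about 10 mm, at about 13 N of lift. I eased it back slightly before loosening the grip.
- **Catch:** I found the tab by touch 34 mm along the bar, where the camera had placed it. I pushed it aside about 12 mm at no more than 8 N and lifted the lid past it at about 10 N. It sprang back below once the fingertips were above it.
- **Last checks:** The bar was about 0.32 m above the table. The tool force was about zero and the gripper was well clear of everything.
- **Jar, bowl and brush:** The jar and bowl read within about 10 mm of their start positions, measured by the network with depth. The brush read about 9 mm off. I never touched any of them and the picture shows no movement, so I take these differences as network error, but I did not measure again.

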